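# Scrub the die sleeve and hold the brush up over the swarf tray

### The arm

A 6-joint arm with a two-finger parallel gripper is mounted at the origin on the work surface. World frame = base frame: x ahead of the robot, y to its left, z up, the work surface at z = 0. Lengths are in mm, angles in rad, forces in N, time in s.
With the tool pointing down it reaches from about 275 to 750 mm from the base axis. Payload 10.2 kg.
Tool frame: the origin (TCP) lies midway between the tips of the shut fingers; the grasp point (between the pads) lies grip_depth behind it (grip_depth is the distance from the TCP to the grasp point, in mm); z points along the fingers, y is the line along which they close (so a half turn about z gives the same grasp; the last joint's range is limited). The gripper opens to 85 mm and grips with 20 to 120 N. Pads are 22 mm wide; open, the fingers measure 114 mm over their backs; the gripper's body (76 mm by 85 mm) begins 54 mm behind the grasp point. The pads swing forward as they close: fully open they stand 13 mm farther back than shut.
Start: joints at [-1.523, 0.313, 1.498, -0, 1.331, -0.223], TCP at [140.425, -505.877, 203.294] pointing down, gripper open.
Joint ranges: [-2.94, 2.94], [-0.97, 2.17], [0.19, 2.56], [-1.23, 4.37], [0.02, 3.11], [-2.88, 2.88]. Speed limits (rad/s): [2.39, 2.39, 3.01, 3.14, 3.14, 3.14].

### API

Orientations are given as a unit quaternion [w, x, y, z].
In Python, from rig import * gives the robot as it stands.
- The arm moves only by the tool servo_tool, never from a script. Its argument "commands" is a list of rows, each a list of 3 entries, a list of its own where there are three numbers: the gripper command: -1 is fully open, 1 is shut, values between are in proportion, then the shift along the tool's x, y, z in m, then the turn, a rotation vector about the tool's x, y, z in units of 6 degrees (1.0 is 6 degrees). In form: [[grip, [dx, dy, dz], [ax, ay, az]], ...]. A call has 1 to 10 rows; each row shifts and turns the commanded pose from where the row before left it, along the tool's axes as they then stand; what a row does not reach is not made up. A row lasts 1/12 s, in which the tool goes at most 41.7 mm and 7.16 degrees, less where a joint would pass 70% of its speed; a pose out of reach is approached as far as the arm can. A call is refused whole if a number of a shift passes 0.0417 or a number of a turn 1, either way. A call with a gripper value outside its range is refused whole. The fingers move at their own pace and stop on an object; "squeeze" is the grip in N (left out, the last holds). Time passes only in rows, so rows that do not move let the fingers close. It gives the time, the measured TCP pose, the force, the opening and the grip force at its end, in the units of the state.
- sense(): the state, without advancing time (a new reading comes with each control period).
- capture(name): name is "scene" or "top" or "wrist"; returns a dict with "pixels" (384x512x3 uint8, red, green, blue), "z_map" (384x512 float32, mm along the optical axis (not along the pixel's ray), 0 where there is no reading), "fx", "fy", "cx", "cy" (pixels), "rvec" (rotation vector, rad) and "tvec" (3), from world to camera coordinates, as OpenCV has them; the wrist camera has in their place "T_tool_cam" (4x4, takes a point from camera to tool coordinates, whose origin is the TCP and whose axes are the flange's). Camera axes: x right, y down, z forward; pixel columns grow to the right and rows downward; lengths in mm; the calibration is good to about 2 mm. A picture is of the moment at which its call begins: read the wrist's pose just before it.
- finish_job(): hands the job in; it is judged then, once.
The state is a dict: "time_s": time; "joints": joint angles; "dq": joint speeds; "tau": joint torques, N m; "eef_pos": TCP position; "ee_rot": TCP orientation; "force": force on the tool from outside, world axes, zero at the start; "wrist_torque": the same for the moment, N m; "grip_width": opening from 0.0 (shut) to 1.0 (fully open); "grip_force": force on a finger pad.
Only numpy, scipy, OpenCV 4.12 (cv2) and the standard library are available. Lean on these libraries where they do the work, as an engineer would, in place of code of your own. Each camera call takes 0.05 s, during which the arm holds its last target. There are 200 camera calls.

### The job

Scrub the inside of the steel die sleeve with the bore brush that stands in it: by its wooden handle, pull it up until the bristles are near the mouth and push it back down to the bottom, two full times. Then draw the brush right out, bring it over the shallow swarf tray, and tilt it to about 45 degrees with the bristles at the low end over the middle of the tray and about a hand's breadth above it, so it can be inspected; finish while holding it there in the gripper, still and touching nothing else. Leave the dish, the bottle and the wrench where they are.

Things in the scene. Friction and masses are not known exactly. Their poses are not given: they have to be found in the camera images.
- brush_handle (a point): Centre of the round wooden handle (22 mm thick, 100 mm long, so 50 mm either way) of the loose bore brush: 220 mm long, straight, 77 to 143 g. Its z axis runs from the bristles to the handle end. Below the handle: bare steel shaft 6 mm thick, 75 mm long, then brass bristle head 26 mm thick, 45 mm long.
- brush_head (a point): Middle of the brush's bristle head, on its axis, 147.5 mm below the handle's centre; axes as for the handle.
- brush_foot (a point): Flat bristle end of the brush, on its axis, 170 mm below the handle's centre; axes as for the handle.
- brush: The whole bore brush; origin at its flat bristle end (the foot), axes as for the handle. It starts standing upright, its bristle end on the floor of the sleeve and the handle wholly above the mouth, and slides freely in the sleeve; the bristles are stiff.
- die_holder: Fixed red steel foot, 130 x 90 x 12 mm, that carries the upright die sleeve at its middle and a black star knob (14 mm high) at 48 mm either side along its x axis. Origin at the centre of its underside, z up. It does not move.
- sleeve_floor (a point): Centre of the floor inside the upright steel die sleeve, 16 mm above the bench. The sleeve is round, 48 mm outside, bore 34 mm, 76 mm deep from mouth to floor.
- sleeve_mouth (a point): Centre of the sleeve's open mouth, 92 mm above the bench.
- tray: Fixed shallow open aluminium swarf tray, 200 mm along its x axis, 160 mm along its y axis, 25 mm high, walls 3 mm. Origin at the centre of its underside, on the bench.
- dish: Bystander: small dark steel bowl, 64 mm in diameter, 25 mm high; origin at the centre of its underside.
- oil_bottle: Bystander: grey plastic oil bottle with a paper label, 54 mm in diameter, 130 mm high; origin at the centre of its underside.
- wrench: Bystander: steel wrench 170 mm long lying on the bench along its x axis; origin at its underside.

How it is judged (in metres and radians):
On the way, in this order (a step that is already met when the one before it is completed fails the run):
1. first stroke up: the bristle end is more than 22 mm above the sleeve's floor, still in line with the sleeve (z of brush_foot in the frame of sleeve_floor above 0.022 m and horizontal distance between brush_head and sleeve_floor below 0.02 m), for 0.04 s.
2. first stroke down: the bristle end is within 10 mm of the sleeve's floor (z of brush_foot in the frame of sleeve_floor below 0.01 m and horizontal distance between brush_head and sleeve_floor below 0.02 m), for 0.04 s.
3. second stroke up, as the first (all of step 1), for 0.04 s.
4. second stroke down, as the first (all of step 2), for 0.04 s.
At the end, for the whole second after the job is handed in: Brush gripped (over 1 N) and still, 32-58 deg from vertical, bristles low; head middle within 85 mm (x) and 65 mm (y) of the tray centre in the tray frame, under 250 mm high; foot over 60 mm high; not touching tray, die holder or bystanders; those within 30 mm of their start (angle between brush_handle's own z axis and vertical between 0.56 and 1.01 rad and x of brush_head in the frame of tray between -0.085 and 0.085 m and y of brush_head in the frame of tray between -0.065 and 0.065 m and height (world z) of brush_foot above 0.06 m and height (world z) of brush_head below 0.25 m and contact force between brush and the fingers above 1 N and contact force between brush and tray below 0.3 N and contact force between brush and die_holder below 0.3 N and contact force between brush and dish below 0.3 N and contact force between brush and oil_bottle below 0.3 N and contact force between brush and wrench below 0.3 N and linear speed of brush below 0.03 m/s and angular speed of brush below 0.2 rad/s and distance of each of dish, oil_bottle, wrench from where it was at the start of the episode below 0.03 m); the arm keeps its last pose, push and grip.
It fails at once if a bystander (dish, bottle, wrench) is moved by more than 30 mm (distance of any of dish, oil_bottle, wrench from where it was at the start of the episode above 0.03 m).
It also fails if it takes over 46 s, if anything falls off the work surface, if the arm or the gripper's body presses on something with over 40 N, if the wrist force passes 120 N, or if a joint passes its speed limit or range.

## Working session

There is one attempt and no reset: what is moved stays moved. The work goes in short steps, Python scripts to look and compute and a tool call to move; the robot and the scene stay as the last step left them, time stands still between calls to the robot, and variables do not carry over. Pictures are saved under pics/ and viewed, at most 10 in all, crops included, and the job is handed in when it is done.

Besides the shell and the picture viewer there is one more tool, called after ">>>" as name(argument=value, ...), one argument or row to a line, values as JSON. servo_tool: Moves the arm, as the interface text tells. Its arguments: {"type":"object","properties":{"commands":{"type":"array"},"squeeze":{"type":"number"}},"required":["commands"]}

```bash
mkdir -p pics; cat > h.py <<'E'
from rig import *
import numpy as np, cv2
from scipy.spatial.transform import Rotation as R
def world(c):
    z=c["z_map"].astype(float); v,u=np.mgrid[:z.shape[0],:z.shape[1]]
    P=np.dstack([(u-c["cx"])/c["fx"]*z,(v-c["cy"])/c["fy"]*z,z])
    Rm=cv2.Rodrigues(np.array(c["rvec"],float))[0]
    W=(P-np.array(c["tvec"],float).ravel())@Rm
    W[z==0]=np.nan
    return W
E
python3 - <<'E'
from h import *
import pickle
d={}
for n in("scene","top"):
    c=capture(n); d[n]=c; cv2.imwrite(f"pics/{n}0.png",c["pixels"][:,:,::-1])
pickle.dump(d,open("d.pkl","wb"))
s=sense(); print(s)
E
```

```text
{'time_s': 0.1, 'joints': array([-1.52340764e+00,  3.13359937e-01,  1.49835411e+00,  1.70185320e-05,
        1.33099757e+00, -2.23407043e-01]), 'dq': array([-0.00062728,  0.00060905, -0.00210717, -0.00100272,  0.00017668,
       -0.00036162]), 'tau': array([ 2.80863584e-03, -4.12900758e+01, -2.60146397e+01, -2.01377038e-04,
        3.06902708e-03, -6.98576184e-07]), 'eef_pos': array([ 140.41343875, -505.60775717,  202.81240958]), 'ee_rot': array([-5.56591962e-04,  9.90847822e-01,  1.34982519e-01,  5.74088258e-05]), 'force': array([-0.2776245 ,  0.83076215,  0.64945059]), 'wrist_torque': array([-0.02986616,  0.02595926,  0.04906237]), 'grip_force': 0.0, 'grip_width': 1.002337575661554}
```

View pics/top0.png

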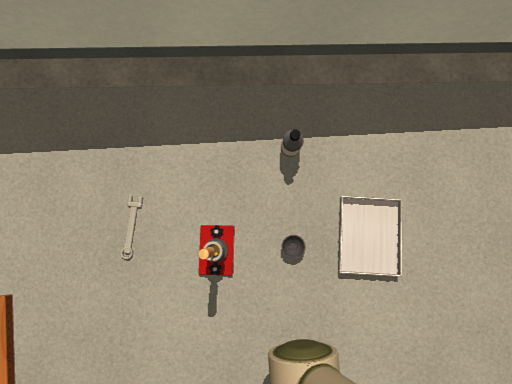

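View pics/scene0.png

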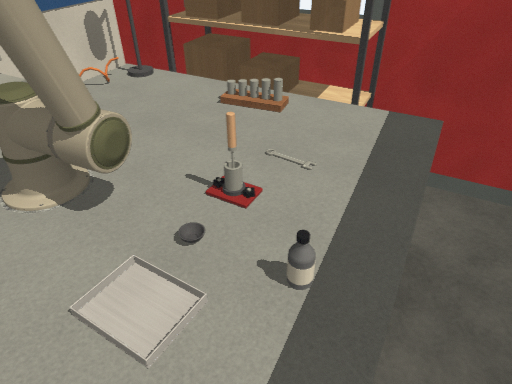

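The top view shows the holder near (217,251), handle top (204,254), dish (292,248), bottle (292,140), tray corners about (341,197)–(400,278) and wrench (133,228). The scene view shows the handle at (231,131), upright in the sleeve at (233,177).

```bash
python3 - <<'E'
from h import *
import pickle
d=pickle.load(open("d.pkl","rb"))
T=d["top"];W=world(T);np.set_printoptions(precision=1,suppress=True)
for n,u,v in[("bench",170,300),("tray",370,236),("dish",292,248),("bottle",294,135),("wrenchA",135,202),("wrenchB",127,254),("handletop",204,254)]:
    print(n,W[v,u])
px=T["pixels"].astype(int)
# tray: bounding in the top
hsv=cv2.cvtColor(T["pixels"],cv2.COLOR_RGB2HSV)
red=(px[...,0]>120)&(px[...,1]<60)&(px[...,2]<60); red[:200]=0;red[300:]=0;red[:,:190]=0
p=W[red]; p=p[np.abs(p[:,2]-12)<8][:,:2].astype(np.float32); print("red rect",cv2.minAreaRect(p), p.min(0),p.max(0))
zz=W[...,2]
m=np.zeros_like(red); m[185:290,330:412]=1
q=W[m&(zz>17)&(zz<32)][:,:2].astype(np.float32); print("tray rim",cv2.minAreaRect(q))
m[:]=0;m[220:290,185:240]=1
for lo,hi in((80,100),(110,130),(130,150),(150,170),(170,190),(190,210),(210,225),(225,245)):
    q=W[m&(zz>lo)&(zz<hi)]
    if len(q):print("top",lo,len(q),q.mean(0),np.ptp(q,axis=0))
S=world(d["scene"]); zs=S[...,2]; ms=np.zeros(zs.shape,bool); ms[100:205,200:262]=1
near=np.hypot(S[...,0]-np.median(p[:,0]),S[...,1]-np.median(p[:,1]))<60
for lo,hi in((30,60),(60,85),(85,100),(100,130),(138,160),(160,180),(180,200),(200,220),(220,235),(235,245)):
    q=S[ms&near&(zs>lo)&(zs<hi)]
    if len(q):print("scene",lo,len(q),q.mean(0),np.ptp(q,axis=0))
Rm=cv2.Rodrigues(np.array(d["scene"]["rvec"]))[0];print("scenecam",-Rm.T@np.array(d["scene"]["tvec"]).ravel())
Rm=cv2.Rodrigues(np.array(T["rvec"]))[0];print("topcam",-Rm.T@np.array(T["tvec"]).ravel())
E
```

```text
bench [358.9 333.   -2. ]
tray [ 515.8 -201.3    0.1]
dish [488.    9.3   3.3]
bottle [760.8   8.8 127.9]
wrenchA [617.9 428.1   7.2]
wrenchB [480.2 448.2   0.3]
handletop [488.2 208.3 237.6]
red rect ((488.5091857910156, 210.69473266601562), (87.994873046875, 126.86677551269531), 87.86622619628906) [424.1 165.1] [553.1 255.9]
tray rim ((518.0880126953125, -196.89353942871094), (161.3492889404297, 199.84115600585938), 85.67618560791016)
top 80 124 [489.5 204.   90.7] [45.4 43.3 14.2]
top 130 11 [492.5 203.  143.8] [18.4 13.7 13.6]
top 150 11 [490.1 202.3 159.4] [20.1  9.1 14.5]
top 170 12 [490.7 201.9 180.3] [19.1  6.1 17.8]
top 190 12 [491.8 202.8 199.6] [17.5 12.9 17.4]
top 210 13 [490.2 202.5 217. ] [20.7  9.1 13.8]
top 225 93 [489.1 209.4 234.4] [19.9 22.  12. ]
scene 30 174 [501.  194.6  44.8] [69.1 33.3 29.8]
scene 60 175 [496.7 198.7  73.8] [46.8 45.8 24.9]
scene 85 139 [491.6 206.5  90.3] [45.1 52.  11.8]
scene 100 21 [491.8 208.3 114.4] [ 5.5  4.9 28.8]
scene 138 70 [495.3 203.5 148.9] [18.7 17.8 21.4]
scene 160 59 [494.3 203.3 169.6] [21.8 17.1 19.5]
scene 180 66 [495.  203.7 189.8] [19.9 16.3 19.7]
scene 200 70 [495.  203.6 210.2] [23.3 16.2 19.6]
scene 220 52 [494.3 203.5 227.7] [19.5 24.7 14.3]
scene 235 27 [491.4 207.5 236.4] [18.2 19.8  2.7]
scenecam [ 936.8 -503.3  617.1]
topcam [523.3 102.6 947. ]
```

>>> servo_tool(
  commands=[
    [-1,[0.026,-0.029,-0.009],[0,0,0]],
    [-1,[0.026,-0.029,-0.009],[0,0,0]],
    [-1,[0.026,-0.029,-0.009],[0,0,0]],
    [-1,[0.026,-0.029,-0.009],[0,0,0]],
    [-1,[0.026,-0.029,-0.009],[0,0,0]],
    [-1,[0.026,-0.029,-0.009],[0,0,0]],
    [-1,[0.026,-0.029,-0.009],[0,0,0]],
    [-1,[0.026,-0.029,-0.009],[0,0,0]],
    [-1,[0.026,-0.029,-0.009],[0,0,0]],
    [-1,[0.026,-0.029,-0.009],[0,0,0]],
  ],
  squeeze=60,
)

```text
time_s: 0.93
eef_pos: [313.5, -155.0, 293.7]
ee_rot: [0.0, 0.991, 0.135, 0.0]
force: [1.4, -0.3, 0.2]
grip_width: 0.998
grip_force: 0.0
```

>>> servo_tool(
  commands=[
    [-1,[0.0267,-0.0305,0],[0,0,0]],
    [-1,[0.0267,-0.0305,0],[0,0,0]],
    [-1,[0.0267,-0.0305,0],[0,0,0]],
    [-1,[0.0267,-0.0305,0],[0,0,0]],
    [-1,[0.0267,-0.0305,0],[0,0,0]],
    [-1,[0.0267,-0.0305,0],[0,0,0]],
    [-1,[0.0267,-0.0305,0],[0,0,0]],
    [-1,[0.0267,-0.0305,0],[0,0,0]],
    [-1,[0.0267,-0.0305,0],[0,0,0]],
    [-1,[0.0267,-0.0305,0],[0,0,0]],
  ],
)

```text
time_s: 1.77
eef_pos: [489.3, 210.6, 292.9]
ee_rot: [0.0, 0.991, 0.135, -0.0]
force: [1.2, -0.8, 0.6]
grip_width: 0.997
grip_force: 0.0
```

```bash
python3 - <<'E'
from h import *
import rig
print([n for n in dir(rig) if 'grip' in n.lower()], getattr(rig,'grip_depth',None))
s=sense(); c=capture("wrist"); cv2.imwrite("pics/w1.png",c["pixels"][:,:,::-1])
print(s["eef_pos"],s["ee_rot"],s["joints"])
z=c["z_map"].astype(float);v,u=np.mgrid[:384,:512]
P=np.dstack([(u-c["cx"])/c["fx"]*z,(v-c["cy"])/c["fy"]*z,z,np.ones_like(z)])
T=np.array(c["T_tool_cam"]);Pt=(P@T.T)[...,:3]
q=np.array(s["ee_rot"]);Wd=Pt@R.from_quat(q[[1,2,3,0]]).as_matrix().T+s["eef_pos"]
near=(np.hypot(Wd[...,0]-489,Wd[...,1]-209)<40)&(z>0)
for lo,hi in((80,97),(140,170),(170,200),(200,228),(230,245)):
    p=Wd[near&(Wd[...,2]>lo)&(Wd[...,2]<hi)]
    if len(p):print(lo,len(p),p.mean(0).round(1),p.min(0).round(1),p.max(0).round(1))
E
```

```text
['grip_depth'] 18.700000000000003
[489.29375697 210.64595058 292.90318243] [ 6.05501606e-05  9.90816541e-01  1.35212795e-01 -2.79587485e-04] [ 1.86488825e-01  2.84790956e-01  1.30443351e+00 -9.25307725e-05
  1.55293279e+00  1.48603037e+00]
80 524 [496.9 211.6  91.3] [468.6 186.4  80.3] [514.5 233.3  94.2]
140 125 [499.3 212.3 154.4] [492.3 199.3 140.2] [502.3 221.2 169.8]
170 145 [499.5 212.1 185.9] [492.4 199.9 170.1] [501.9 220.9 199.8]
200 178 [499.4 212.1 214.9] [492.7 199.9 200.1] [501.8 220.9 227.9]
230 632 [492.  210.3 235.8] [480.4 199.6 230.1] [501.8 220.8 238.4]
```

View pics/w1.png

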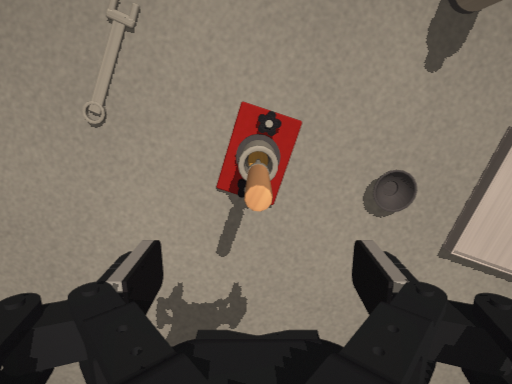

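The handle top sits at (258,195) in the wrist view, upright and centred between the fingers, with nothing in the way of the descent.

>>> servo_tool(
  commands=[
    [-1,[0.0017,0.0005,0.024],[0,0,0]],
    [-1,[0,0,0.024],[0,0,0]],
    [-1,[0,0,0.024],[0,0,0]],
    [-1,[0,0,0.024],[0,0,0]],
    [-1,[0,0,0.022],[0,0,0]],
    [1,[0,0,0],[0,0,0]],
    [1,[0,0,0],[0,0,0]],
    [1,[0,0,0],[0,0,0]],
    [1,[0,0,0],[0,0,0]],
    [1,[0,0,0],[0,0,0]],
  ],
  squeeze=60,
)

```text
time_s: 2.65
eef_pos: [491.3, 208.5, 176.6]
ee_rot: [-0.0, 0.991, 0.135, 0.001]
force: [-0.2, 0.9, 0.8]
grip_width: 0.298
grip_force: 1.0
```

>>> servo_tool(
  commands=[
    [1,[0,0,0],[0,0,0]],
    [1,[0,0,0],[0,0,0]],
    [1,[0,0,0],[0,0,0]],
    [1,[0,0,0],[0,0,0]],
  ],
)

```text
time_s: 2.98
eef_pos: [491.4, 208.7, 176.6]
ee_rot: [-0.0, 0.991, 0.135, 0.001]
force: [-0.4, 0.7, 5.7]
grip_width: 0.241
grip_force: 58.9
```

>>> servo_tool(
  commands=[
    [1,[0,0,-0.008],[0,0,0]],
    [1,[0,0,-0.008],[0,0,0]],
    [1,[0,0,-0.008],[0,0,0]],
    [1,[0,0,-0.008],[0,0,0]],
    [1,[0,0,-0.008],[0,0,0]],
    [1,[0,0,0],[0,0,0]],
    [1,[0,0,0],[0,0,0]],
  ],
)

```text
time_s: 3.57
eef_pos: [491.0, 208.4, 215.7]
ee_rot: [-0.0, 0.991, 0.135, 0.0]
force: [-0.7, 0.3, -1.2]
grip_width: 0.241
grip_force: 58.8
```

```bash
python3 - <<'E'
from h import *
s=sense();print(s["eef_pos"],s["force"],s["grip_force"])
c=capture("scene");x=c["pixels"][60:220,150:310,::-1];cv2.imwrite("pics/s2.png",cv2.resize(x,None,fx=3.5,fy=3.5,interpolation=2))
W=world(c);hsv=cv2.cvtColor(c["pixels"],cv2.COLOR_RGB2HSV)
z=W[...,2];n=np.hypot(W[...,0]-491,W[...,1]-209)<25
for lo,hi in((95,120),(120,145),(145,170),(170,190)):
    p=W[n&(z>lo)&(z<hi)]
    if len(p):print(lo,len(p),p.mean(0).round(1),np.ptp(p,axis=0).round(1))
E
```

```text
[490.97404076 208.38225995 215.66432448] [-0.715183    0.33081157 -1.22697868] 58.77197027206421
95 66 [492.2 205.9 102.4] [26.8 24.  24.3]
120 21 [491.3 207.3 130.8] [ 7.4 10.6 21.9]
145 21 [491.5 207.2 158.3] [ 6.9  7.  23.3]
170 48 [495.3 201.7 183.4] [18.  16.1 17.8]
```

View pics/s2.png

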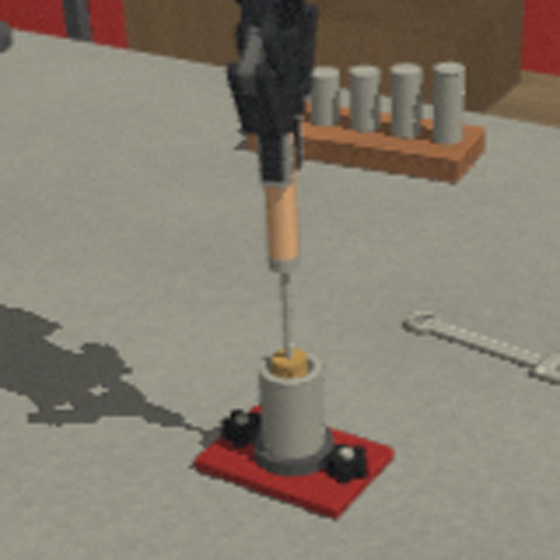

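The brush rose with the gripper: the bristle head shows at the mouth (288,363 in the crop), still in line with the sleeve. Now the rest of the strokes.

>>> servo_tool(
  commands=[
    [1,[0,0,0.008],[0,0,0]],
    [1,[0,0,0.008],[0,0,0]],
    [1,[0,0,0.008],[0,0,0]],
    [1,[0,0,0.008],[0,0,0]],
    [1,[0,0,0.006],[0,0,0]],
    [1,[0,0,0],[0,0,0]],
    [1,[0,0,0],[0,0,0]],
    [1,[0,0,0],[0,0,0]],
  ],
)

```text
time_s: 4.28
eef_pos: [490.7, 208.3, 176.8]
ee_rot: [0.0, 0.991, 0.135, -0.0]
force: [0.4, -0.1, -2.1]
grip_width: 0.244
grip_force: 58.8
```

>>> servo_tool(
  commands=[
    [1,[0,0,-0.008],[0,0,0]],
    [1,[0,0,-0.008],[0,0,0]],
    [1,[0,0,-0.008],[0,0,0]],
    [1,[0,0,-0.008],[0,0,0]],
    [1,[0,0,-0.006],[0,0,0]],
    [1,[0,0,0],[0,0,0]],
    [1,[0,0,0],[0,0,0]],
  ],
)

```text
time_s: 4.87
eef_pos: [490.9, 208.4, 215.6]
ee_rot: [-0.0, 0.991, 0.135, 0.0]
force: [-0.7, -0.1, -1.0]
grip_width: 0.241
grip_force: 58.8
```

>>> servo_tool(
  commands=[
    [1,[0,0,0.008],[0,0,0]],
    [1,[0,0,0.008],[0,0,0]],
    [1,[0,0,0.008],[0,0,0]],
    [1,[0,0,0.008],[0,0,0]],
    [1,[0,0,0.006],[0,0,0]],
    [1,[0,0,0],[0,0,0]],
    [1,[0,0,0],[0,0,0]],
    [1,[0,0,0],[0,0,0]],
  ],
)

```text
time_s: 5.53
eef_pos: [490.7, 208.4, 176.9]
ee_rot: [-0.0, 0.991, 0.135, -0.0]
force: [0.6, 0.2, -0.5]
grip_width: 0.238
grip_force: 58.9
```

>>> servo_tool(
  commands=[
    [1,[0,0,-0.018],[0,0,0]],
    [1,[0,0,-0.018],[0,0,0]],
    [1,[0,0,-0.018],[0,0,0]],
    [1,[0,0,-0.018],[0,0,0]],
    [1,[0,0,-0.018],[0,0,0]],
    [1,[0,0,-0.018],[0,0,0]],
    [1,[0,0,0],[0,0,0]],
  ],
)

```text
time_s: 6.12
eef_pos: [491.8, 208.6, 288.3]
ee_rot: [-0.0, 0.991, 0.135, 0.003]
force: [0.3, 0.5, -0.3]
grip_width: 0.241
grip_force: 58.8
```

>>> servo_tool(
  commands=[
    [1,[-0.004,0.015,0],[0,0,0]],
    [1,[-0.008,0.03,0],[0,0,0]],
    [1,[-0.009,0.034,0],[0,0,0]],
    [1,[-0.01,0.036,0],[0,0,0]],
    [1,[-0.01,0.036,0],[0,0,0]],
    [1,[-0.01,0.036,0],[0,0,0]],
    [1,[-0.01,0.036,0],[0,0,0]],
    [1,[-0.009,0.034,0],[0,0,0]],
    [1,[-0.008,0.028,0],[0,0,0]],
    [1,[-0.004,0.015,0],[0,0,0]],
  ],
)

```text
time_s: 6.95
eef_pos: [491.5, -105.6, 283.7]
ee_rot: [-0.0, 0.991, 0.134, -0.001]
force: [-0.2, -0.5, -0.6]
grip_width: 0.234
grip_force: 58.9
```

>>> servo_tool(
  commands=[
    [1,[0,0,0],[-0.6,0,0]],
    [1,[0,0,0],[-0.8,0,0]],
    [1,[0,0,0],[-0.8,0,0]],
    [1,[0,0,0],[-0.8,0,0]],
    [1,[0,0,0],[-0.8,0,0]],
    [1,[0,0,0],[-0.8,0,0]],
    [1,[0,0,0],[-0.8,0,0]],
    [1,[0,0,0],[-0.8,0,0]],
    [1,[0,0,0],[-0.8,0,0]],
    [1,[0,0,0],[-0.5,0,0]],
  ],
)

```text
time_s: 7.78
eef_pos: [491.6, -101.7, 283.4]
ee_rot: [0.38, 0.915, 0.126, 0.051]
force: [0.7, -0.9, -2.2]
grip_width: 0.235
grip_force: 59.1
```

>>> servo_tool(
  commands=[
    [1,[0,-0.007,0.007],[0,0,0]],
    [1,[0,-0.01,0.01],[0,0,0]],
    [1,[0,-0.01,0.01],[0,0,0]],
    [1,[0,-0.01,0.01],[0,0,0]],
    [1,[0,-0.006,0.006],[0,0,0]],
    [1,[0,0,0],[0,0,0]],
    [1,[0,0,0],[0,0,0]],
    [1,[0,0,0],[0,0,0]],
    [1,[0,0,0],[0,0,0]],
  ],
)

```text
time_s: 8.53
eef_pos: [492.4, -102.7, 225.2]
ee_rot: [0.379, 0.915, 0.124, 0.052]
force: [-0.8, 0.4, -1.8]
grip_width: 0.239
grip_force: 59.1
```

```bash
python3 - <<'E'
from h import *
s=sense();q=s["ee_rot"];zt=R.from_quat(q[[1,2,3,0]]).as_matrix()[:,2]
print(s["eef_pos"],zt,"head",s["eef_pos"]+138*zt,"foot",s["eef_pos"]+160.5*zt,abs(s["dq"]).max(),s["force"],s["grip_force"])
c=capture("scene");cv2.imwrite("pics/s3.png",c["pixels"][...,::-1])
W=world(c);px=c["pixels"].astype(int)
# brush points: near line tool axis below TCP
d=W-s["eef_pos"];t=d@zt;r=np.linalg.norm(d-t[...,None]*zt,axis=2)
for lo,hi in((30,60),(60,110),(115,160)):
    m=(r<30)&(t>lo)&(t<hi)
    if m.any():print(lo,m.sum(),W[m].mean(0).round(1),t[m].max().round(1))
E
```

```text
[ 492.35108561 -102.69804249  225.18353556] [ 0.18998297 -0.68121812 -0.70699954] head [ 518.56873534 -196.70614292  127.61759941] foot [ 522.84335214 -212.03355059  111.71010982] 0.004103408080113781 [-0.76143973  0.35031725 -1.7550646 ] 59.113826751708984
30 117 [ 503.2 -133.6  200.9] 59.9
60 102 [ 509.3 -162.2  166.2] 109.6
115 392 [ 523.3 -201.1  133.7] 159.6
```

View pics/s3.png

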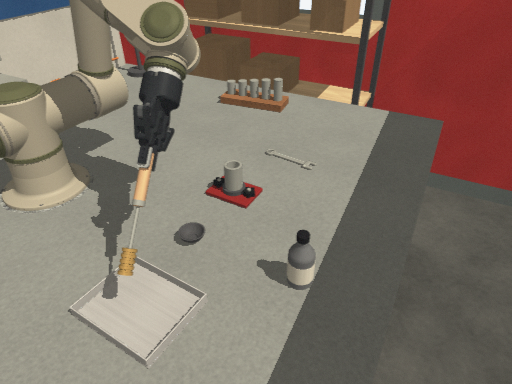

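The brush is held at 45° with the bristles at (127,262) in the picture, over the tray. Depth puts the head at about (519, -197, 128), the tray's middle, and the foot at z = 112. The dish, bottle and wrench have not moved, and the arm is still.

```bash
python3 -c "
from rig import *
print(finish_job())"
```

```text
the job is handed in; nothing more can be done
None
```

The job is handed in: I scrubbed the sleeve with two full strokes and drew the brush out. It is held still at 45° in the gripper, bristles over the middle of the tray with their low end about 110 mm above the bench. The dish, bottle and wrench look unmoved in the last picture; the interface did not report a pass or fail.

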